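# Guard the cube and hold the enabling button

### The job

Slide the blue mesh guard along its rail until it stands centred in front of the grey mortar cube on the tester (not in front of the brass gauge). Only then press the round button of the yellow enabling box halfway down, never right to the bottom, and finish while holding it halfway; leave the cube, gauge, spare cube and brush where they are.

Things in the scene. Friction and masses are not known exactly. Their poses are not given: they have to be found in the camera images.
- tester: Fixed two-station tester: grey bed 220 (x) x 380 (y) x 30 mm, origin under its centre, y along the guard rail, front (-x) towards the robot. Two platens, top 40 mm up, at x = 20, y = +70 and -70 mm; over them a white crossbeam 32 mm deep, 370 mm wide, with two columns, up to 192 mm above the table. Guard rail at x = -95 mm. Place and yaw vary.
- guard (a joint): Position of the blue mesh guard on its rail, 0 to 0.18 m, growing towards the tester's +y; at 0.09 it is in the middle of the bed. About 2 N of friction; it stays where it is left. Its panel is 130 mm wide (along the rail), 6 mm thick, from 43 to 123 mm above the table, its middle straight below its grip.
- guard_grip (a point): Centre of the guard's black grip block, 24 (x) x 30 (y) x 42 mm, on the middle of the guard's upper edge; this point is 145 mm above the table, the grip's top 165 mm. Axes as the tester's, y along the rail. The guard is centred in front of the cube when the cube's centre is at y = 0 in this point's frame.
- specimen: Grey mortar cube, 70 mm sides, 0.5 to 1 kg, loose on one platen of the tester (either one, up to 12 mm off the platen's middle along the rail); origin at the centre of its underside.
- gauge: Brass spool-shaped gauge, 68 mm diameter, 70 mm high, loose on the other platen; origin at the centre of its underside. Leave alone.
- console: Fixed yellow enabling box, 120 x 120 x 50 mm, origin under its centre; a black collar of 64 mm diameter, top 56 mm above the table, surrounds the button in its middle. Place and yaw vary.
- button (a joint): Travel of the spring-loaded button, 0 released to 0.02 m at the bottom, straight down. The spring pushes back with about 4 N at once, 8.5 N at half travel (0.010 m) and 13 N at the bottom; it springs up when let go.
- button_top (a point): Centre of the button's flat round top, 40 mm diameter, which is 82 mm above the table when released and 72 mm at half travel. The upper 16 mm of the button are white, below that it is green: 10 mm of green show when released, none when it is halfway down. The point moves with the button.
- spare: Spare grey mortar cube, 70 mm sides, loose on the table; origin at the centre of its underside. Leave alone.
- brush: Hand brush with a wooden handle, about 200 mm long and 40 mm wide, lying on the table beyond the yellow box, handle along its own -x; origin at its underside. Leave alone.

How it is judged:
By the outcome, as a careful person would: the job done as asked, in the order asked, and still so for the second after the job is handed in, while the arm keeps its last pose, push and grip.
It also fails if it takes over 45 s, if anything falls off the work surface, if the arm or the gripper's body presses on something with over 40 N, if the wrist force passes 120 N, or if a joint passes its speed limit or range.

### The arm

A 7-joint arm with a two-finger parallel gripper is mounted at the origin on the work surface. World frame = base frame: x ahead of the robot, y to its left, z up, the work surface at z = 0. Lengths are in mm, angles in rad, forces in N, time in s.
With the tool pointing down it reaches from about 425 to 825 mm from the base axis. Payload 3.6 kg.
Tool frame: the origin (TCP) lies midway between the tips of the shut fingers; the grasp point (between the pads) lies pinch_z behind it (pinch_z is the distance from the TCP to the grasp point, in mm); y points along the fingers, z is the direction in which the jaws open and shut, and the axes are right-handed (so a half turn about y gives the same grasp; the last joint's range is limited). The gripper opens to 85 mm and grips with 20 to 120 N. Pads are 22 mm wide; open, the fingers measure 114 mm over their backs; the gripper's body (76 mm by 85 mm) begins 54 mm behind the grasp point. The pads swing forward as they close: fully open they stand 13 mm farther back than shut.
Start: joints at [1.169, 0.615, -0.013, 1.423, 0.008, 1.103, -0.04], TCP at [237.965, -604.843, 231.297] pointing down, gripper open.
Joint ranges: [-3.12, 3.12], [-0.3, 2.06], [-1.34, 1.32], [0.26, 2.42], [-1.36, 4.5], [0.01, 1.98], [-2.84, 2.84]. Speed limits (rad/s): [2.79, 2.79, 3.14, 3.14, 3.14, 3.14, 3.14].

### API

Orientations are given as a unit quaternion [w, x, y, z].
In Python, from rig import reach, move_straight, set_joints, set_gripper, pause, solve_ik, sense, get_image, PlanningError, hand_in, regions_of, pinch_z gives the robot as it stands. The module is installed in compiled form; this text tells all that it offers. Calls block until the motion is done:
- reach(position, orientation): joint-space move of the TCP to a pose.
- move_straight(position, speed=150, frame=None, max_force=None): straight line of the TCP; frame=None keeps the orientation; speed is the mean speed in mm/s. With max_force (N) it stops when the force on the tool has changed by that much, and returns True; else False.
- set_joints(angles): joint-space move.
- set_gripper(opening, force=None): finger opening in mm; force is the grip in N (None keeps the last); returns when the fingers have stopped.
- pause(seconds).
- solve_ik(position, orientation): joint angles nearest the present ones, or None.
- sense(): the state.
- get_image(name): name is "scene" or "top" or "wrist"; returns a dict with "pixels" (420x560x3 uint8, red, green, blue), "intrinsics" (3x3 intrinsics, pixels), "rvec" (rotation vector, rad) and "tvec" (3), from world to camera coordinates, as OpenCV has them. Camera axes: x right, y down, z forward; pixel columns grow to the right and rows downward; lengths in mm; the calibration is good to about 2 mm. A picture is of the moment at which its call begins. There is no depth.
A pose or a line that the arm cannot do raises PlanningError and nothing moves.
- hand_in(): hands the job in, once; it reports no verdict.
Trained networks look in a picture, given as the dict that the camera call returned (one of the last four; its "shot" number tells which), for a name from the list of things; names that differ only in an ending like _2 or _b are one class to them, and where a whole thing is asked for, a point or a joint stands for the part that bears it (a point fixed in the world has none). Each returns a list of dicts, best first, with "score" (0 to 1); they miss things now and then, are a little off and sometimes report something else, mostly with a low value. They report only what shows in the picture. A call takes as long as a camera call.
- regions_of(name, picture): "pixels" (420x560 bool, what is visible of it) and "extent" ([centre column, centre row, width, height] in pixels, round what is visible of it).
The state is a dict: "t": time; "joint_pos": joint angles; "joint_velocities": joint speeds; "effort": joint torques, N m; "eef_pos": TCP position; "eef_rot": TCP orientation; "force": force on the tool from outside, world axes, zero at the start; "torque": the same for the moment, N m; "grip_width": finger opening in mm.
Only numpy, scipy, OpenCV 4.12 (cv2) and the standard library are available. Lean on these libraries where they do the work, as an engineer would, in place of code of your own. Each camera call takes 0.05 s, during which the arm holds its last target.

## Working session

There is one attempt and no reset: what is moved stays moved. The work goes in short steps, each a Python script; the robot and the scene stay as the last script left them, time stands still between calls to the robot, and variables do not carry over. Pictures are saved under pics/ and viewed, and the job is handed in when it is done.

```bash
mkdir -p pics
cat > h.py <<'E'
import numpy as np, cv2
from rig import *
def save(d,n): cv2.imwrite('pics/'+n+'.png',d['pixels'][:,:,::-1])
def ray(d,u,v):
    R=cv2.Rodrigues(np.array(d['rvec'],float))[0];t=np.array(d['tvec'],float).ravel()
    K=np.array(d['intrinsics']);r=R.T@np.linalg.solve(K,[u,v,1.]);return -R.T@t,r
def atz(d,u,v,z):
    c,r=ray(d,u,v);return c+r*(z-c[2])/r[2]
def proj(d,P):
    return cv2.projectPoints(np.array(P,float).reshape(-1,3),np.array(d['rvec'],float),np.array(d['tvec'],float),np.array(d['intrinsics'],float),None)[0].reshape(-1,2)
E
python3 - <<'E'
from h import *
s=sense();print(s['t'],s['eef_pos'],s['eef_rot'],s['force'],s['grip_width'],pinch_z)
for c in ['scene','top']:
    d=get_image(c);save(d,c+'0')
    print(c,ray(d,280,210))
    for n in ['tester','guard','guard_grip','specimen','gauge','console','button','spare','brush']:
        for r in regions_of(n,d)[:2]: print(n,round(r['score'],2),np.round(r['extent'],1),r['pixels'].sum())
E
```

```text
0.0 [ 237.68899833 -604.16586479  230.13885353] [ 0.1315798  -0.13194128  0.69561139 -0.69383215] [-0.63848973 -0.47918561 -0.16958655] 85.49497262842199 18.700000000000003
scene (array([1175.09259015,  514.96106406,  867.94331361]), array([-0.58987869, -0.45294736, -0.66865905]))
tester 0.92 [272.9 285.2 163.5 134.6] 10910
guard 0.6 [295.8 242.   45.4  45.3] 959
guard_grip 0.65 [293.  240.8  45.3  48.5] 1110
specimen 0.64 [291.1 292.9  41.1  39.7] 992
specimen 0.19 [273.9 284.7 168.3 134.8] 10828
gauge 0.58 [241.9 270.8  22.9  18. ] 379
console 0.73 [216.5 181.6  50.6  39.3] 1294
button 0.54 [215.8 172.1  14.9  13.2] 156
spare 0.64 [392.8 240.8  36.8  33.2] 955
brush 0.68 [159.1 225.7  60.1  32.7] 579
top (array([ 379.49549043,    7.64496259, 1181.69615787]), array([ 1.27764964e-01,  3.92590364e-04, -9.91843467e-01]))
tester 0.81 [246.9 167.6 149.1  84.6] 8968
guard 0.59 [249.7 193.6  50.   13.8] 465
guard_grip 0.63 [249.8 193.1  40.7  15.8] 461
specimen 0.79 [223.8 164.8  29.2  15.8] 364
console 0.7 [391.6 235.6  48.9  42.5] 1919
console 0.18 [246.9 169.4 141.5  88.2] 9118
button 0.71 [397.4 235.8  22.3  11.5] 182
button 0.25 [248.  191.5  46.8  17.6] 453
brush 0.65 [391.7 154.2  67.4  16.5] 654
```

View pics/scene0.png

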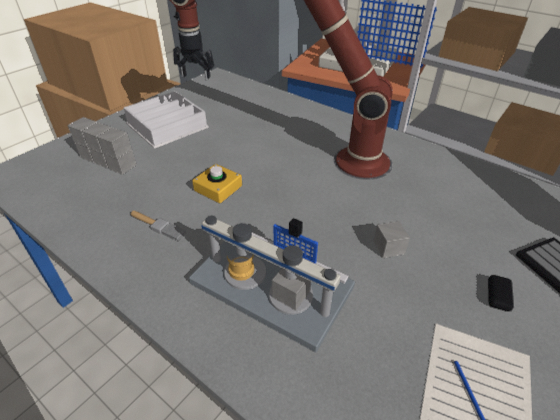

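View pics/top0.png

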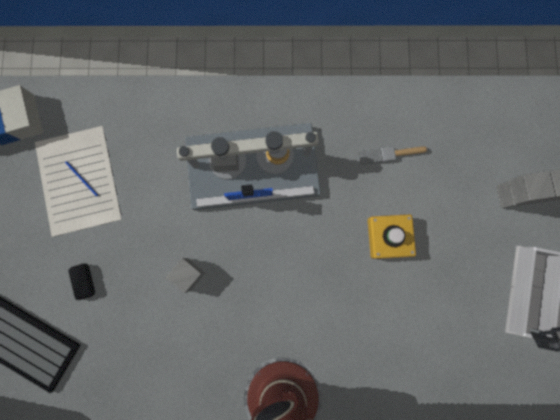

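The scene view shows the cube (290,290) and gauge (241,266) on the tester, with the guard near (295,242). In the top view the tester is at (248,168), the console at (392,236), the spare at (190,275) and the brush at (392,154). The cube is on the left platen, towards +y. I'll localise from these first, then refine with the wrist camera.

Run:
```python
from h import *
d=get_image('top')
for n,z in [('tester',60),('guard_grip',150),('console',50),('button',82),('brush',20),('specimen',75)]:
    r=regions_of(n,d)
    if r: print(n,atz(d,*r[0]['extent'][:2],z)[:2].round(1))
for p in [(247.5,187)]: print('grip top',atz(d,*p,165))
print('spare',atz(d,192,274,40))
im=d['pixels'][:,:,::-1]
a=cv2.resize(im[115:215,165:335],None,fx=4.7,fy=4.7,interpolation=cv2.INTER_CUBIC);cv2.imwrite('pics/topz.png',a)
d=get_image('wrist');save(d,'w0');print(ray(d,280,210), d['intrinsics'])
```

```text
tester [649.1 105.5]
guard_grip [555.1  89.1]
console [ 454.7 -307.9]
button [ 450.7 -311.2]
brush [ 700.3 -328.9]
specimen [649.7 171.3]
grip top [570.06971724  92.00125625 165.        ]
spare [344.05168208 255.75614557  40.        ]
(array([ 302.52411287, -579.49589988,  374.12837056]), array([-0.26028699, -0.09534596, -0.96084871])) [[347.38640155   0.         282.82736243]
 [  0.         347.38640155 209.28989315]
 [  0.           0.           1.        ]]
```

View pics/topz.png

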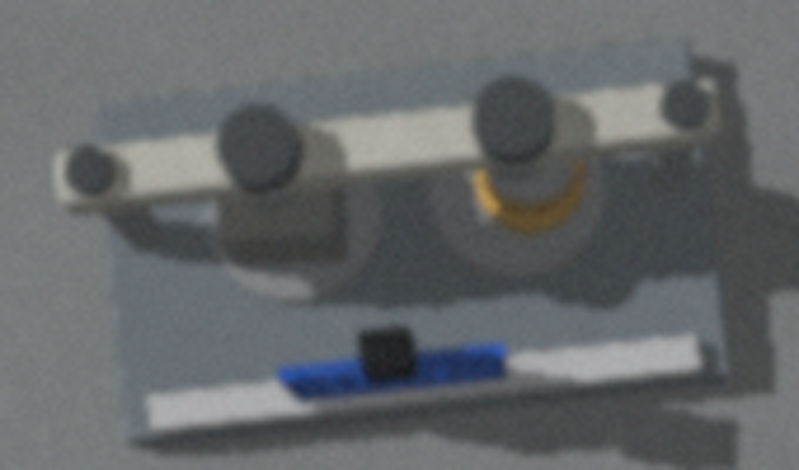

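View pics/w0.png

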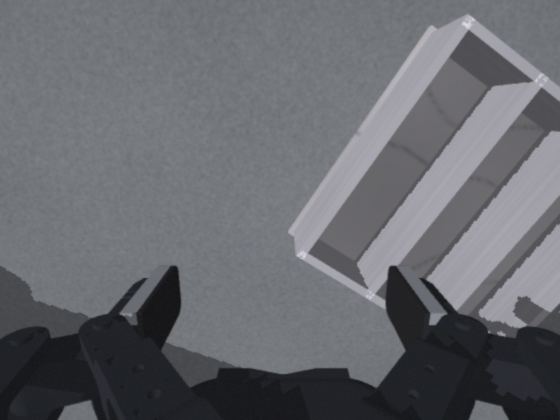

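```bash
cat >> h.py <<'E'
from scipy.spatial.transform import Rotation as Ro
def quat(yaw, s=1):
    # tool y down, tool z = s * (direction yaw+90deg)
    z=s*np.array([-np.sin(yaw),np.cos(yaw),0]);y=np.array([0,0,-1.]);x=np.cross(y,z)
    q=Ro.from_matrix(np.c_[x,y,z]).as_quat();return [float(v) for v in (q[3],q[0],q[1],q[2])]
E
python3 - <<'E'
from h import *
s=sense();q=s['eef_rot'];M=Ro.from_quat([q[1],q[2],q[3],q[0]]).as_matrix();print(M.round(2))
d=get_image('wrist');c,r=ray(d,280,210);print('cam in tool',(M.T@(c-s['eef_pos'])).round(1),(M.T@r).round(2))
for sg in (1,-1):
  for p in ([400,130,330],[440,130,300],[450,-300,300],[555,90,200],[440,-310,100]):
    j=solve_ik(p,quat(0.108,sg));print(sg,p,None if j is None else np.round(j,2))
d=get_image('top')
C=np.array([[128,440],[728,375],[690,40],[98,102]])/4.7+[165,115]
P=np.array([atz(d,u,v,30) for u,v in C]);print(P.round(0))
print(P.mean(0),np.linalg.norm(np.roll(P,-1,0)-P,axis=1))
E
```

```text
[[-0.93  0.    0.37]
 [-0.37  0.   -0.93]
 [-0.   -1.   -0.  ]]
cam in tool [ -69.4 -142.8    0. ] [ 0.28  0.96 -0.01]
1 [400, 130, 330] [ 0.54  0.33 -1.2   1.85  0.33  1.19  0.92]
1 [440, 130, 300] [ 0.51  0.48 -1.25  1.82  0.49  1.21  0.78]
1 [450, -300, 300] [ 1.07  0.48 -0.81  1.62  0.37  1.2   1.86]
1 [555, 90, 200] [ 0.3   0.63 -0.82  1.71  0.53  1.04  0.98]
1 [440, -310, 100] [ 1.    0.71 -0.68  1.88  0.62  0.78  1.66]
-1 [400, 130, 330] [ 0.18  0.2  -0.66  1.86  0.13  1.13 -1.99]
-1 [440, 130, 300] [ 0.08  0.28 -0.54  1.83  0.16  1.08 -1.98]
-1 [450, -300, 300] [ 0.54  0.38  0.01  1.64 -0.    1.13 -0.91]
-1 [555, 90, 200] [-0.07  0.52 -0.2   1.72  0.12  0.92 -1.78]
-1 [440, -310, 100] [ 0.55  0.61  0.03  1.89 -0.03  0.64 -0.86]
[[ 531.  263.   30.]
 [ 573. -108.   30.]
 [ 788.  -86.   30.]
 [ 747.  289.   30.]]
[659.72745956  89.44072196  30.        ] [373.17115231 216.20621077 376.90077655 217.22411822]
```

Run:
```python
from h import *
reach([450,-300,300],quat(0.108,1))
d=get_image('wrist');save(d,'w1')
for n,z in [('console',50),('button',82)]:
    for r in regions_of(n,d)[:1]: print(n,r['score'],r['extent'],atz(d,*r['extent'][:2],z))
reach([430,120,320],quat(0.108,1))
d=get_image('wrist');save(d,'w2')
for n in ['guard','guard_grip','specimen','gauge','tester']:
    for r in regions_of(n,d)[:2]: print(n,round(r['score'],2),np.round(r['extent'],1))
np.save('w2.npy',d,allow_pickle=True);print(sense()['t'],sense()['joint_pos'])
```

```text
console 0.66 [277.1, 171.4, 107.5, 108.1] [ 447.2512046  -308.63333649   50.        ]
button 0.69 [271.8, 176.8, 35.5, 43.2] [ 448.06756346 -313.57808744   82.        ]
guard 0.61 [248.8 297.8 117.9  67.2]
guard_grip 0.89 [247.3 299.4 122.7  68.1]
specimen 0.7 [300.8 348.9  61.6  50.1]
specimen 0.51 [247.8 298.6 118.   68. ]
gauge 0.91 [190.8 351.4  51.6  50.6]
tester 0.58 [225.1 333.5 325.5 173. ]
5.1667 [ 0.48402261  0.36419447 -1.10160884  1.81083939  0.35021712  1.18261582
  0.95043464]
```

View pics/w1.png

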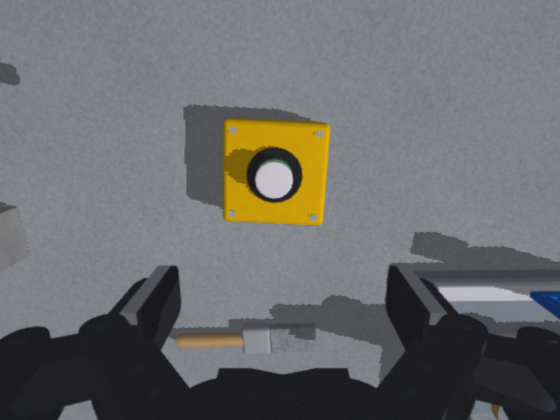

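View pics/w2.png

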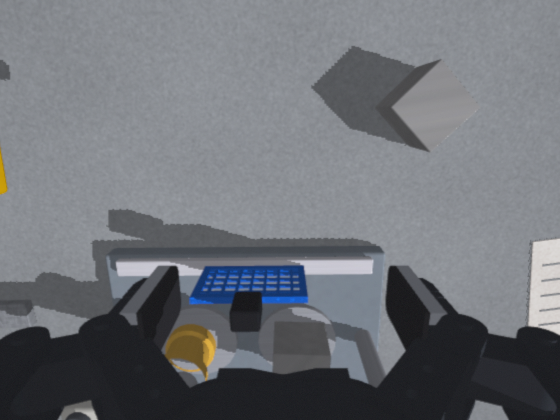

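The wrist view shows the bed front edge at y≈247 px, spanning x 110-383. The grip is at (246,310), the cube's visible face at x 275-329 and the gauge at (190,347). I'll zoom in for the edges.

Run:
```python
from h import *
d=np.load('w2.npy',allow_pickle=True).item()
im=d['pixels'][:,:,::-1][240:380,100:400]
im=cv2.convertScaleAbs(im,alpha=1.6,beta=10)
cv2.imwrite('pics/w2z.png',cv2.resize(im,None,fx=2.66,fy=2.66,interpolation=cv2.INTER_CUBIC))
for n,p,z in [('bed FR',(108,249),30),('bed FL',(383,247),30),('rail R',(117,262),40),('rail L',(372,260),40),('grip top',(246,330),165)]: print(n,atz(d,*p,z).round(1))
```

```text
bed FR [ 563.8 -103.6   30. ]
bed FL [521.7 262.   30. ]
rail R [576.5 -87.4  40. ]
rail L [537.6 247.5  40. ]
grip top [572.9  96.6 165. ]
```

View pics/w2z.png

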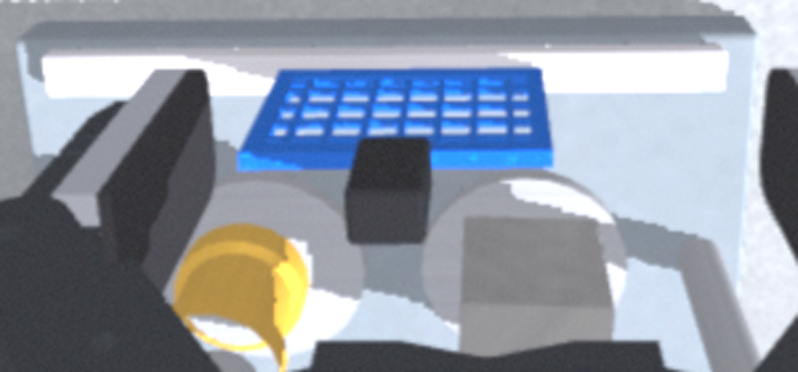

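Run:
```python
from h import *
d=np.load('w2.npy',allow_pickle=True).item()
Z=lambda p,z: atz(d,p[0]/2.66+100-.3,p[1]/2.66+240-.3,z)
for a,b,z,n in [((18,40),(757,37),30,'bed'),((42,96),(727,92),30,'rail back bottom?'),((44,55),(727,50),43,'rail'),((464,217),(597,219),40,'cube bot'),((461,303),(613,306),110,'cube top'),((346,240),(428,243),165,'grip back top'),((360,139),(430,139),165,'grip front top'),((238,168),(552,166),123,'panel top back'),((238,155),(552,152),123,'panel top front')]:
    A,B=Z(a,z),Z(b,z);v=(B-A)[:2];print(n,A[:2].round(1),B[:2].round(1),'mid',((A+B)/2)[:2].round(1),'len',np.linalg.norm(v).round(1),'yaw',np.arctan2(-v[0],v[1]).round(3))
```

```text
bed [ 572.4 -105.9] [530.9 265.5] mid [551.6  79.8] len 373.7 yaw 0.111
rail back bottom? [602.5 -94.6] [562.6 255.8] mid [582.6  80.6] len 352.7 yaw 0.114
rail [572.8 -86.9] [534.1 247.5] mid [553.4  80.3] len 336.6 yaw 0.115
cube bot [643.6 128.3] [637.3 197.7] mid [640.4 163. ] len 69.7 yaw 0.09
cube top [641.  128.6] [635.3 196.8] mid [638.2 162.7] len 68.5 yaw 0.085
grip back top [574.5  80.6] [572.5 111.1] mid [573.5  95.9] len 30.5 yaw 0.065
grip front top [532.1  83. ] [529.4 108. ] mid [530.8  95.5] len 25.2 yaw 0.107
panel top back [575.   29.6] [560.2 158.8] mid [567.6  94.2] len 130.0 yaw 0.115
panel top front [569.   29.4] [553.8 158. ] mid [561.4  93.7] len 129.4 yaw 0.118
```

Run:
```python
from h import *
q=quat(0.112,1)
print(solve_ik([563.5,94.5,134],q),solve_ik([557,154,134],q))
reach([563.5,94.5,250],q)
print(move_straight([563.5,94.5,134],speed=120,max_force=8))
s=sense();print(s['eef_pos'],s['force'])
set_gripper(20,force=20)
s=sense();print(s['t'],s['eef_pos'],s['force'],s['grip_width'])
d=get_image('wrist');save(d,'w3')
```

```text
[ 0.30859915  0.75537735 -0.86904852  1.75404829  0.68938374  0.96693881
  0.84262873] [ 0.20085702  0.76392391 -0.86876927  1.7354024   0.69061071  0.97760739
  0.74420337]
False
[564.00916477  94.89246743 134.89241397] [0.03995557 0.41830497 0.71805617]
7.4833 [563.60331054  94.54222253 134.27438576] [-0.78640893 -0.66364499  2.55351711] 29.39470514654017
```

View pics/w3.png

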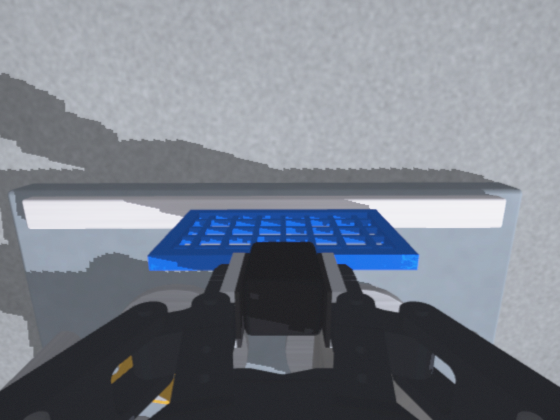

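The grip block sits squarely between the pads (280,290). Now I'll slide it 59.7 mm along the rail.

Run:
```python
from h import *
p=np.array(sense()['eef_pos']);y=np.array([-np.sin(.112),np.cos(.112),0])
t=p+59.7*y
print(move_straight(list(t),speed=50,max_force=25))
s=sense();print(s['eef_pos'],s['force'],(np.array(s['eef_pos'])-p)@y)
pause(.3);s=sense();print(s['eef_pos'],s['force'],s['grip_width'])
set_gripper(85);p=sense()['eef_pos']
move_straight([p[0],p[1],260],speed=150)
q=quat(0.112,1)
reach([440,150,330],q)
d=get_image('wrist');save(d,'w4');np.save('w4.npy',d,allow_pickle=True)
im=cv2.convertScaleAbs(d['pixels'][:,:,::-1][240:380,100:400],alpha=1.6,beta=10)
cv2.imwrite('pics/w4z.png',cv2.resize(im,None,fx=2.66,fy=2.66,interpolation=cv2.INTER_CUBIC))
print(sense()['t'])
```

```text
False
[556.68236538 154.4164092  134.26884417] [-1.31717652  0.50559335  3.13954161] 60.26891008884751
[556.70066251 154.40328564 134.26219242] [-2.20807615  2.3382086   2.42216474] 30.136227299069308
11.4083
```

View pics/w4z.png

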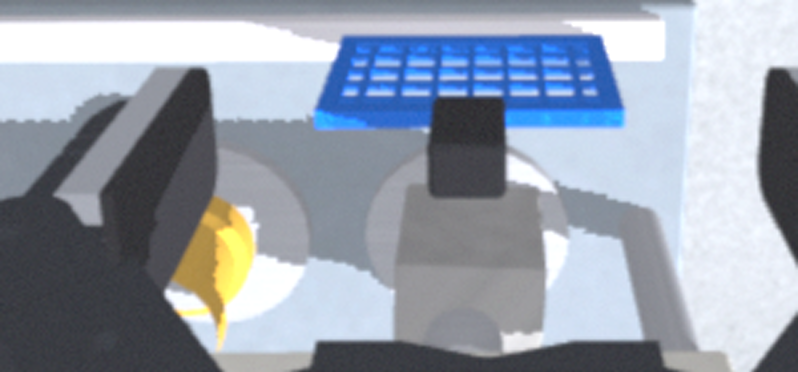

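Run:
```python
from h import *
d=np.load('w4.npy',allow_pickle=True).item()
Z=lambda p,z: atz(d,p[0]/2.66+100-.3,p[1]/2.66+240-.3,z)
u=np.array([-np.sin(.112),np.cos(.112)]);x=np.array([u[1],-u[0]])
for a,b,z,n in [((402,186),(537,188),40,'cube bot'),((394,267),(546,270),110,'cube top'),((315,128),(623,127),123,'panel back'),((430,195),(505,197),165,'grip')]:
    A,B=Z(a,z)[:2],Z(b,z)[:2];v=B-A;m=(A+B)/2
    yw=np.arctan2(-v[0],v[1])
    if 'cube' in n: m=m+35*np.array([np.cos(yw),np.sin(yw)])
    print(n,m.round(1),'along',(m@u).round(1),np.linalg.norm(v).round(1),yw.round(3))
d=get_image('scene');save(d,'s4')
```

```text
cube bot [676.3 164.8] along 88.1 71.6 0.097
cube top [674.4 166.1] along 89.7 69.5 0.091
panel back [561.3 154.3] along 90.6 129.5 0.117
grip [567.1 155.3] along 90.9 28.4 0.083
```

View pics/s4.png

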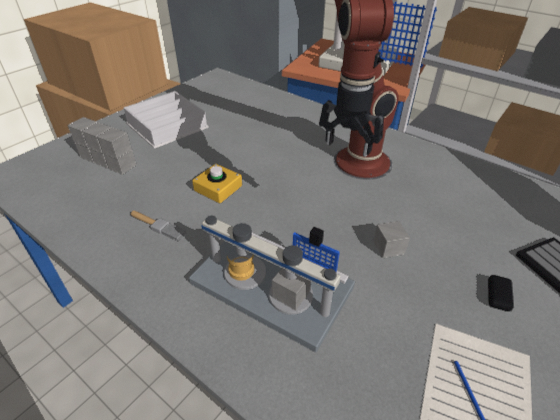

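The guard now stands in front of the cube, aligned to within about 1–2 mm along the rail, and the other objects look unmoved. Next is the button.

Run:
```python
from h import *
q=quat(0.112,1)
set_gripper(0)
reach([450,-312,220],q)
d=get_image('wrist');save(d,'w5')
r=regions_of('button',d)[0];print(r['score'],r['extent'],atz(d,*r['extent'][:2],82))
hsv=cv2.cvtColor(d['pixels'],cv2.COLOR_RGB2HSV);m=((hsv[...,2]>150)&(hsv[...,1]<40)).astype(np.uint8)
n,l,st,c=cv2.connectedComponentsWithStats(m)
for i in range(1,n):
    if st[i,4]>300: print(st[i],c[i],atz(d,*c[i],82))
r=regions_of('console',d)[0];print(r['extent'],atz(d,*r['extent'][:2],50))
s=sense();print(s['t'],s['eef_pos'],s['force'],s['grip_width'])
```

```text
Traceback (most recent call last):
IndexError: list index out of range
```

View pics/w5.png

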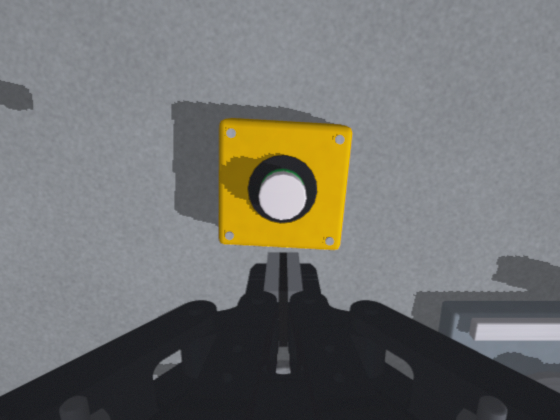

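Run:
```python
from h import *
d=get_image('wrist')
r=regions_of('console',d)
if r: print(r[0]['extent'],atz(d,*r[0]['extent'][:2],50))
hsv=cv2.cvtColor(d['pixels'],cv2.COLOR_RGB2HSV);m=((hsv[...,2]>150)&(hsv[...,1]<40)).astype(np.uint8)
n,l,st,c=cv2.connectedComponentsWithStats(m)
for i in range(1,n):
    if st[i,4]>300: print(st[i],c[i],atz(d,*c[i],82))
for P in ([448,-312],[450,-312],[446,-312]):
    a=np.linspace(0,6.28,60);e=proj(d,np.c_[P[0]+20*np.cos(a),P[1]+20*np.sin(a),0*a+82]);print(P,e.min(0),e.max(0))
s=sense();print(s['t'],s['eef_pos'],s['force'],s['grip_width'])
print(atz(d,230,132,50),atz(d,329,240,50),atz(d,339,139,50),atz(d,229,235,50))
```

```text
[285.1, 184.1, 131.9, 134.9] [ 446.49432975 -309.4816235    50.        ]
[ 260  174   47   46 1680] [282.79404762 196.57619048] [ 450.60351087 -311.072739     82.        ]
[ 137  218  100   74 1599] [186.08505316 254.09255785] [ 511.9133003  -389.18600392   82.        ]
[ 475  324   85   18 1425] [517.7122807  332.07578947] [554.80801055 -77.55522846  82.        ]
[448, -312] [258.00683954 169.5801762 ] [306.09923979 216.40854497]
[450, -312] [257.77647249 171.99261131] [305.77793107 218.64407596]
[446, -312] [258.23808162 167.15840511] [306.42176878 214.1646866 ]
14.1583 [ 450.6701772  -310.95302947  220.45504404] [-0.02622472 -0.60177389  0.30319702] 0.12545372492386056
[ 405.59778135 -363.27614296   50.        ] [ 496.05315266 -261.07714349   50.        ] [ 400.47886977 -266.78485717   50.        ] [ 502.1363397 -357.091004    50.       ]
```

Run:
```python
from h import *
move_straight([450.7,-311.5,95],speed=100)
pause(.2)
f0=np.mean([sense()['force'][2] for _ in range(3)]);print('f0',f0,sense()['eef_pos'])
print(move_straight([450.7,-311.5,78],speed=15,max_force=3))
s=sense();print(s['t'],s['eef_pos'],s['force'][2]-f0)
for z in (78,76,75):
    if s['eef_pos'][2]>z:
        move_straight([450.7,-311.5,z],speed=20); pause(.15); s=sense();print(z,s['eef_pos'],s['force']-np.array([0,0,f0]))
d=get_image('wrist');save(d,'w6');print(sense()['t'])
```

```text
f0 0.20468488739110188 [ 450.91284691 -311.63720817   95.4394035 ]
True
16.6167 [ 450.61074526 -311.48131641   81.19495678] 3.8821646353004877
78 [ 450.6508452  -311.49328274   78.36142501] [-1.85903621  0.4376474   4.49363195]
76 [ 450.66341993 -311.48330718   76.46977938] [-1.77925691  0.24634884  6.09758406]
75 [ 450.65243548 -311.48662762   75.54483111] [-2.80007364 -0.18071441  5.79794061]
17.9083
```

View pics/w6.png

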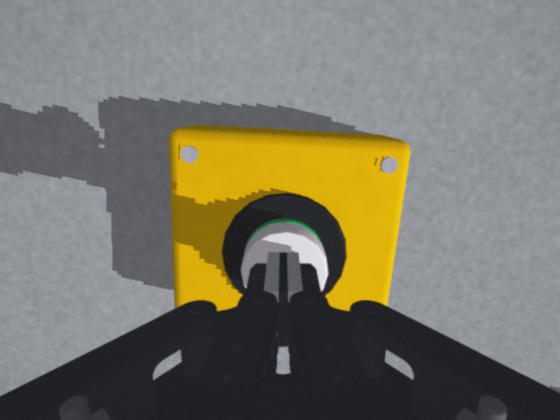

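A thin green arc is still visible at (285,220), so the button isn't yet halfway. I'll go further down.

Run:
```python
from h import *
for z in (73.5,72.5,71.8):
    move_straight([450.7,-311.5,z],speed=20); pause(.2)
    F=[]
    for _ in range(4): F.append(sense()['force'][2]); pause(.02)
    s=sense();print(z,s['eef_pos'],np.mean(F)-.2)
    d=get_image('wrist');g=d['pixels'][205:235,230:340].astype(int);print('green',((g[...,1]>g[...,0]+25)&(g[...,1]>g[...,2]+15)).sum())
save(d,'w7');a=d['pixels'][180:300,200:360,::-1];cv2.imwrite('pics/w7z.png',cv2.resize(a,None,fx=4,fy=4))
d=get_image('scene');a=d['pixels'][140:220,160:280,::-1];cv2.imwrite('pics/s7z.png',cv2.resize(a,None,fx=6,fy=6,interpolation=cv2.INTER_CUBIC))
save(d,'s7');print(sense()['t'])
```

```text
73.5 [ 450.65940939 -311.50219851   74.17629856] 7.149409859146494
green 236
72.5 [ 450.65902729 -311.49627722   73.23359983] 6.782205514418336
green 199
71.8 [ 450.66457753 -311.51327267   72.57805902] 8.283854959006675
green 179
19.6583
```

View pics/w7z.png

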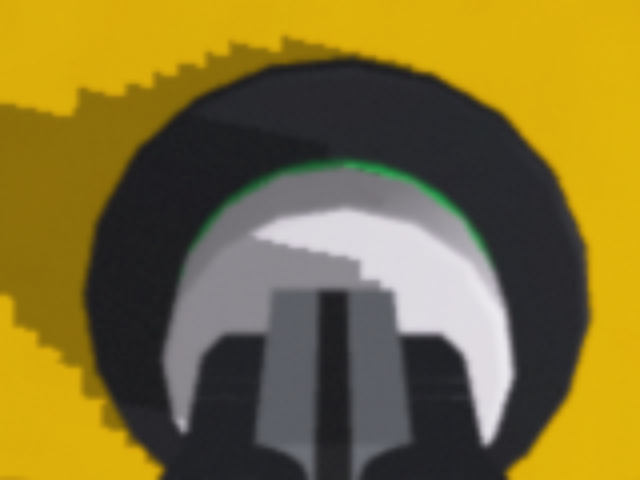

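View pics/s7.png

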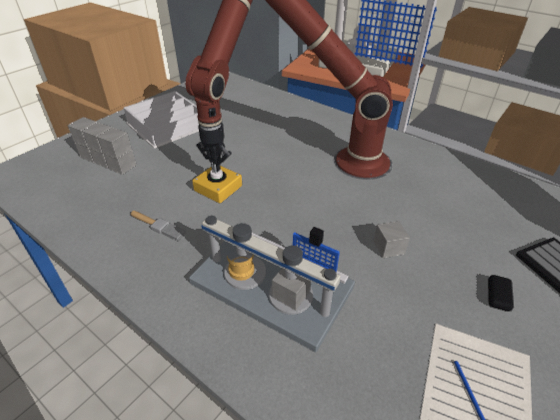

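Run:
```python
from h import *
for z in (71.2,70.7):
    move_straight([450.7,-311.5,z],speed=20); pause(.2)
    F=[]
    for _ in range(6): F.append(sense()['force'][2]); pause(.03)
    s=sense();print(z,s['eef_pos'],np.mean(F)-.2)
    d=get_image('wrist');g=d['pixels'][205:235,230:340].astype(int);print('green',((g[...,1]>g[...,0]+25)&(g[...,1]>g[...,2]+15)).sum())
a=d['pixels'][180:300,200:360,::-1];cv2.imwrite('pics/w8z.png',cv2.resize(a,None,fx=4,fy=4));print(sense()['t'])
```

```text
71.2 [ 450.66357214 -311.49447714   72.01822331] 7.733987498338578
green 0
70.7 [ 450.66742208 -311.49370268   71.53510016] 7.840051770787052
green 0
21.0583
```

View pics/w8z.png

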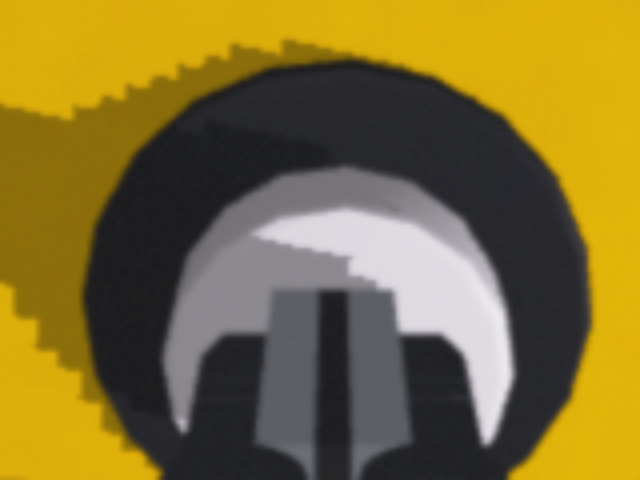

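No green shows, the TCP is at 71.5 mm and the force is about 8 N, so the button is at half travel. Handing in.

Run:
```python
from h import *
hand_in();s=sense();print(s['t'],s['eef_pos'],s['force'])
```

```text
the job is handed in; nothing more can be done
the job is handed in; nothing more can be done
```

I gripped the guard's block, slid it 60 mm along the rail until it stood in front of the mortar cube, and let go. Then I pressed the button halfway with the closed fingertips, and I handed the job in while still holding it there. The clock read about 21 s.

- **Guard:** the last wrist-camera measurements put the guard's centre at 90.6–90.9 mm along the rail and the cube's at 88.1–89.7 mm. They are therefore aligned to within about 1–3 mm, the guard slightly to the +y side, with about 2 mm of camera calibration error.
- **Button:** the fingertips were at z = 71.5 mm (nominal 72 mm), and the green band had just disappeared. That gives a travel of about 10–10.5 mm, well short of the bottom. The force read about 7.8 N, a little under the nominal 8.5 N and with some noise; I relied on the height and the green band instead.
- **Other objects:** in the last scene picture the cube, gauge, spare cube and brush looked unmoved. I judged this by eye and did not measure it.

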